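# Put the washed citrus juicer back together

### The arm

A 6-joint arm with a two-finger parallel gripper is mounted at the origin on a cart in front of the work surface, level with it; the furniture and walls round the work are solid. World frame = base frame: x ahead of the robot, y to its left, z up, the work surface at z = 0. Lengths are in m, angles in rad, forces in N, time in s.
With the tool pointing down it reaches from about 0.425 to 0.95 m from the base axis. Payload 3.5 kg.
Tool frame: the origin (TCP) lies midway between the tips of the shut fingers; the grasp point (between the pads) lies 19 mm behind it; z points along the fingers, y is the line along which they close (so a half turn about z gives the same grasp; the last joint's range is limited). The gripper opens to 85 mm and grips with 20 to 120 N. Pads are 22 mm wide; open, the fingers measure 114 mm over their backs; the gripper's body (76 mm by 85 mm) begins 54 mm behind the grasp point. The pads swing forward as they close: fully open they stand 13 mm farther back than shut.
Start: joints at [0.983, 0.286, 1.577, -0, 1.279, -0.15], TCP at [0.286, 0.611, 0.231] pointing down, gripper open.
Joint ranges: [-2.77, 2.77], [-0.9, 2.22], [0.21, 2.48], [-1.53, 4.67], [0.24, 2.81], [-2.84, 2.84]. Speed limits (rad/s): [2.79, 2.79, 3.14, 3.14, 3.14, 3.14].

### API

Orientations are given as a unit quaternion [x, y, z, w].
In Python, from plant import readout, capture, job gives the robot as it stands. The module is installed in compiled form; this text tells all that it offers.
- The arm moves only by the tool carry_out, never from a script. Its argument "plan" is a list of rows, each a list of 2 entries, a list of its own where there are three numbers: the shift along the tool's x, y, z in mm, then the turn about the tool's z in degrees. A call has 1 to 12 rows; each row shifts and turns the commanded pose from where the row before left it, along the tool's axes as they then stand; what a row does not reach is not made up. A row lasts 1/10 s, in which the tool goes at most 50 mm and 8.59 degrees, less where a joint would pass 70% of its speed; a pose out of reach is approached as far as the arm can. A call is refused whole if a number of a shift passes 50 or a number of a turn 8.59, either way. A call with a gripper value outside its range is refused whole. "claw" is the finger opening in mm, from 0 to 85.4, set as the call begins (left out, the last holds). The fingers move at their own pace and stop on an object; "squeeze" is the grip in N (left out, the last holds). Time passes only in rows, so rows that do not move let the fingers close. It gives the time, the measured TCP pose, the force, the opening and the grip force at its end, in the units of the state.
- readout.get_state(): the state, without advancing time (a new reading comes with each control period).
- capture(name): name is "side" or "top" or "wrist"; returns a dict with "color" (480x640x3 uint8, blue, green, red), "fovy" (degrees; the focal length in pixels is half the picture's height over the tangent of half this angle, whatever the lens; pixels are square), "cx", "cy" (the principal point, pixels), "extrinsics" (4x4, takes a point from camera to world coordinates). Camera axes: x right, y up, looking along -z (the intrinsics and any distortion apply to the point x, -y, -z); pixel columns grow to the right and rows downward; lengths in m; the calibration is good to about 2 mm. The wrist camera is an equidistant fisheye: a pixel r from the principal point sees the ray r / f radians off the axis. A picture is of the moment at which its call begins. There is no depth.
- job.close_job(): hands the job in; it is judged then, once.
The state is a dict: "time": time; "joint_pos": joint angles; "joint_velocities": joint speeds; "joint_efforts": joint torques, N m; "ee_pos": TCP position; "orientation": TCP orientation; "contact_force": force on the tool from outside, world axes, zero at the start; "moment": the same for the moment, N m; "finger_gap": finger opening in m; "finger_force": force on a finger pad.
Only numpy, scipy, OpenCV 4.12 (cv2) and the standard library are available. Lean on these libraries where they do the work, as an engineer would, in place of code of your own. Each camera call takes 0.05 s, during which the arm holds its last target. There are 200 camera calls.

### The job

Put the washed citrus juicer back together on its motor base, ready for oranges: first the white bowl over the drive spindle, then the steel strainer on the bowl, then the small yellow cone on the pin and last the large orange cone over the small one, each fully down and level (any way round) before the next. Leave the drinking glass, the spotted mug and the red-lidded jar standing where they are.

Things in the scene. Friction and masses are not known exactly. Their poses are not given: they have to be found in the camera images.
- motor_base: Juicer's motor base, fixed: round dark housing 122 mm across, flat top at z = 48 mm. White drive spindle in its middle, 27 mm across at the foot, 24 mm from z = 68 to its shoulder at z = 126 mm, then a steel pin, 9 mm across, to z = 148 mm. Origin: centre of the underside; z up along the spindle, the axis of all parts. Wall cupboards hang 0.52 m above the worktop where x > 0.59 m: mind the wrist.
- juice_bowl: White bowl, upright, rim 131 mm across, 48 mm high, 0.16 kg; ear handle to 91 mm from the axis at -x, pouring lip to 78 mm at +x. Centre column 36 mm across, open right through (bore 30 mm), 62 mm high: grip across it from above; 35 mm free all round it from 25 mm height up. Origin: centre of the underside; z up. Home: over the spindle, origin at z = 48 mm of the base.
- strainer: Steel strainer dish, slotted floor 108 mm across, flat rim 132 mm across, underside of rim 12 mm up, top 15 mm; 0.14 kg. Centre hub 50 mm across at the foot, 46 mm at its top 40 mm up, bore 40 mm widening to 44 below: grip across it from above. Origin: centre of the underside; z up. Home: hub over the bowl's column, rim on the bowl's rim, origin at z = 84 mm of the base.
- small_cone: Small yellow ribbed reaming cone, upright, 42 mm high, 0.05 kg. Flange below 54 mm across, 4 mm thick; body 38 mm across at the flange, 34 mm at 24 mm height, then narrowing to a blunt tip: grip it 8 to 24 mm up. Socket below 14 mm across, 26 mm deep. Origin: centre of the underside; z up. Home: pin in the socket, on the spindle's shoulder, origin at z = 126 mm of the base.
- large_cone: Large orange ribbed reaming cone, upright, 60 mm high, 0.08 kg. Flange below 72 mm across, 4 mm thick; body 60 mm across at the flange, 56 mm at 28 mm height, then narrowing: grip it 10 to 28 mm up. Hollow: mouth below 42 mm across, 40 mm deep. Origin: centre of the underside; z up. Home: over the small cone, on its flange, origin at z = 130 mm of the base.
- glass: Clear drinking glass, 81 mm across, 91 mm high, empty and loose; not to be moved. Origin: centre of the underside.
- mug: White mug with grey spots, 82 mm across, 91 mm high, loose; not to be moved. Origin: on the worktop, midway along its 114 mm length over the handle; the handle points to its -y and the cup's axis lies 17 mm to its +y.
- red_jar: Small jar with a red lid, 56 mm across, 120 mm high, loose; not to be moved. Origin: centre of the underside.
There are look-alikes about, which are no part of the job. There is more than one size of the large_cone; the job needs the smaller.

How it is judged:
On the way, in this order (a step that is already met when the one before it is completed fails the run):
1. the white bowl is fully home and level down on the motor base and let go (horizontal distance between juice_bowl and motor_base below 0.007 m and z of juice_bowl in the frame of motor_base between 0.044 and 0.051 m and angle between juice_bowl's own z axis and vertical below 0.08 rad and contact force between juice_bowl and the fingers below 0.1 N), for 0.2 s.
2. the steel strainer is fully home and level over the column with its rim on the bowl and let go (horizontal distance between strainer and motor_base below 0.007 m and z of strainer in the frame of motor_base between 0.08 and 0.087 m and angle between strainer's own z axis and vertical below 0.08 rad and contact force between strainer and the fingers below 0.1 N), for 0.2 s.
3. the small yellow cone is fully home and level on the drive pin and let go (horizontal distance between small_cone and motor_base below 0.007 m and z of small_cone in the frame of motor_base between 0.122 and 0.129 m and angle between small_cone's own z axis and vertical below 0.08 rad and contact force between small_cone and the fingers below 0.1 N), for 0.2 s.
4. the large orange cone is fully home and level over the small one and let go (horizontal distance between large_cone and motor_base below 0.007 m and z of large_cone in the frame of motor_base between 0.126 and 0.133 m and angle between large_cone's own z axis and vertical below 0.08 rad and contact force between large_cone and the fingers below 0.1 N), for 0.2 s.
At the end, for the whole second after the job is handed in: Bowl, strainer, small cone and large cone all sit on the motor base in that order from below, each at its home height (4 mm below to 3 mm above), within 7 mm of the spindle's axis and level within 0.08 rad, released and at rest (all of step 1 and all of step 2 and all of step 3 and all of step 4 and linear speed of each of juice_bowl, strainer, small_cone, large_cone below 0.02 m/s); the robot touches nothing.
It fails at once if the drinking glass is moved more than 30 mm or tipped over (distance of glass from where it was at the start of the episode above 0.03 m or angle between glass's own z axis and vertical above 0.3 rad).
It fails at once if the spotted mug is moved more than 30 mm or tipped over (distance of mug from where it was at the start of the episode above 0.03 m or angle between mug's own z axis and vertical above 0.3 rad).
It fails at once if the red-lidded jar is moved more than 30 mm or tipped over (distance of red_jar from where it was at the start of the episode above 0.03 m or angle between red_jar's own z axis and vertical above 0.3 rad).
It also fails if it takes over 115 s, if anything falls off the work surface, if the arm or the gripper's body presses on something with over 40 N, if the wrist force passes 120 N, or if a joint passes its speed limit or range.

## Working session

There is one attempt and no reset: what is moved stays moved. The work goes in short steps, Python scripts to look and compute and a tool call to move; the robot and the scene stay as the last step left them, time stands still between calls to the robot, and variables do not carry over. Pictures are saved under pics/ and viewed, at most 14 in all, crops included, and the job is handed in when it is done.

Besides the shell and the picture viewer there is one more tool, called after "Call:" by a JSON object that holds its "method" and its "body", one argument or row to a line. carry_out: Moves the arm, as the interface text tells. Its arguments: {"type":"object","properties":{"plan":{"type":"array","items":{"type":"array"}},"claw":{"type":"number"},"squeeze":{"type":"number"}},"required":["plan"]}

```bash
mkdir -p pics
cat > h.py <<'E'
import numpy as np, cv2, pickle
from plant import readout, capture, job
def snap(n,tag):
    c=capture(n); cv2.imwrite(f'pics/{tag}.png',c['color']); pickle.dump(c,open(f'pics/{tag}.pkl','wb')); return c
def load(tag): return pickle.load(open(f'pics/{tag}.pkl','rb'))
def foc(c): return 240/np.tan(np.radians(c['fovy']/2))
def ray(c,u,v,fish=False):
    f=foc(c); x=(u-c['cx']); y=(v-c['cy'])
    if fish:
        r=np.hypot(x,y); t=r/f; d=np.array([x/r*np.sin(t),-y/r*np.sin(t),-np.cos(t)]) if r>0 else np.array([0,0,-1.])
    else: d=np.array([x/f,-y/f,-1])
    E=c['extrinsics']; return E[:3,3],E[:3,:3]@d
def at(c,u,v,z,fish=False):
    o,d=ray(c,u,v,fish); return o+d*(z-o[2])/d[2]
def proj(c,p,fish=False):
    E=c['extrinsics']; q=E[:3,:3].T@(np.asarray(p,float)-E[:3,3]); x,y,z=q[0],-q[1],-q[2]; f=foc(c)
    if fish:
        r=np.hypot(x,y); t=np.arctan2(r,z); return c['cx']+f*t*x/r, c['cy']+f*t*y/r
    return c['cx']+f*x/z, c['cy']+f*y/z
E
python3 - <<'E'
from h import *
for n in ['side','top','wrist']:
    c=snap(n,n+'0'); print(n,c['fovy'],c['cx'],c['cy'],c['extrinsics'].round(3).tolist())
print(readout.get_state())
E
```

```text
side 43.00286688259809 314.4907178775737 229.24384655670605 [[-0.998, 0.039, -0.05, 0.418], [-0.062, -0.461, 0.885, 1.413], [0.012, 0.887, 0.462, 0.81], [0.0, 0.0, 0.0, 1.0]]
top 42.563345181985035 308.1613130327869 241.79669195308833 [[0.014, 0.996, -0.083, 0.375], [-1.0, 0.015, 0.014, -0.039], [0.015, 0.083, 0.996, 1.519], [0.0, 0.0, 0.0, 1.0]]
wrist 65.70646984690485 322.9387708736323 238.94244033574296 [[0.425, -0.875, -0.233, 0.227], [0.905, 0.41, 0.112, 0.639], [-0.002, -0.258, 0.966, 0.372], [0.0, 0.0, 0.0, 1.0]]
{'time': 0.15, 'joint_pos': array([ 9.83007369e-01,  2.87009352e-01,  1.57783527e+00,  1.28416023e-05,
        1.27861587e+00, -1.50004327e-01]), 'joint_velocities': array([-0.00064383, -0.00057808, -0.00238837,  0.00079302,  0.00141531,
       -0.00041887]), 'joint_efforts': array([ 3.19801993e-04, -4.06603897e+01, -2.93142718e+01, -1.84867281e-04,
        3.97495562e-03, -9.33014348e-06]), 'ee_pos': array([0.28584151, 0.6109247 , 0.23023643]), 'orientation': array([ 2.17150219e-01,  9.76137752e-01, -8.68872045e-04, -3.42491335e-04]), 'contact_force': array([ 0.16749696,  0.03494546, -0.41256435]), 'moment': array([ 0.02581408, -0.06515526, -0.03020091]), 'finger_force': 0.0, 'finger_gap': 0.08541160313776054}
```

View pics/top0.png

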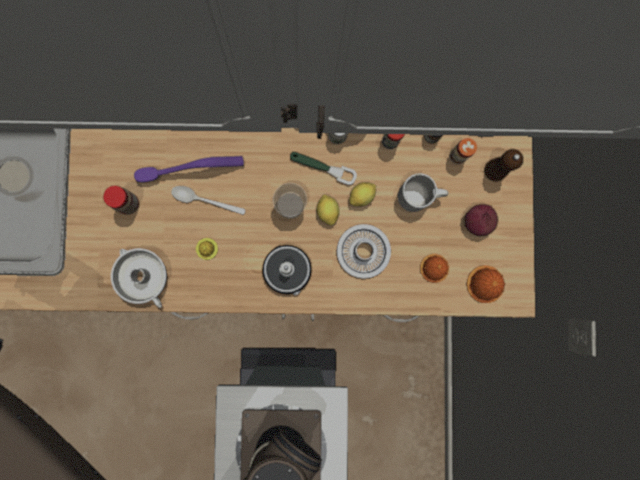

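View pics/side0.png

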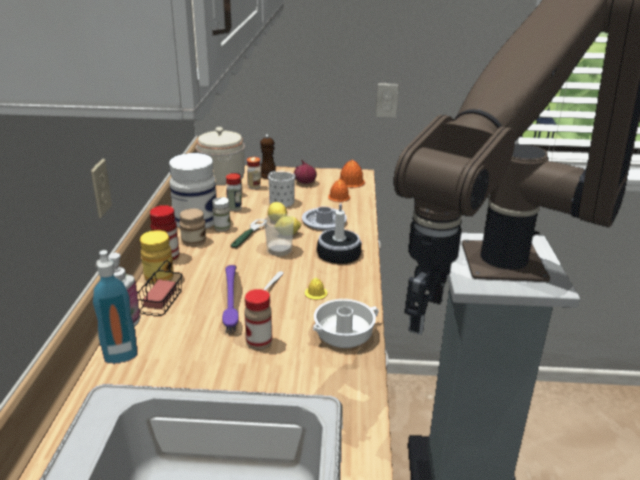

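Top view: bowl (140,277), base (287,270), strainer (364,251), small cone (206,249), orange cones at (435,267), the smaller, and (487,284), the bigger. Glass (290,203), mug (420,192), red jar (120,200). One enlarged composite to confirm.

```bash
cat > m.py <<'E'
from h import *
c=load('top0'); im=c['color']
t=[]
for (u,v) in [(140,277),(287,270),(364,251),(206,249),(435,267),(487,284)]:
    k=im[v-38:v+38,u-38:u+38]; k=cv2.resize(k,None,fx=3.5,fy=3.5,interpolation=cv2.INTER_CUBIC)
    for i in range(0,76,10): cv2.putText(k,str(u-38+i),(int(i*3.5),8),0,.3,(255,255,0)); cv2.putText(k,str(v-38+i),(0,int(i*3.5)+4),0,.3,(255,255,0))
    t.append(k)
cv2.imwrite('pics/comp.png',np.vstack([np.hstack(t[:3]),np.hstack(t[3:])]))
for n,u,v,z in [('bowl col',140,275,.062),('base pin',287,268,.148),('strainer',364,251,.015),('small',206,248,.02),('L',435,267,.03),('XL',487,284,.03),('glass',290,203,.09),('mug',418,192,.09),('jar',117,197,.12)]:
    print(n,at(c,u,v,z).round(4), 'mm/px',round(1000*(1.519-z)/foc(c),2))
E
python3 m.py
```

```text
bowl col [0.4123 0.3359 0.062 ] mm/px 2.36
base pin [ 0.4302 -0.0114  0.148 ] mm/px 2.23
strainer [ 0.4799 -0.1967  0.015 ] mm/px 2.44
small [0.4812 0.189  0.02  ] mm/px 2.43
L [ 0.4425 -0.3678  0.03  ] mm/px 2.42
XL [ 0.4031 -0.494   0.03  ] mm/px 2.42
glass [ 0.5847 -0.0148  0.09  ] mm/px 2.32
mug [ 0.6155 -0.315   0.09  ] mm/px 2.32
jar [0.5878 0.3797 0.12  ] mm/px 2.27
```

View pics/comp.png

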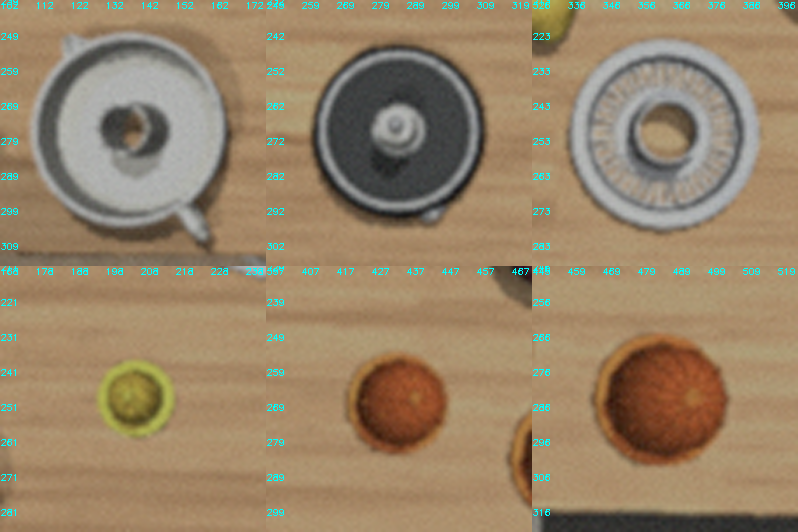

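Sizes check: the orange cone at (435,267) is about 70 mm over its flange, which is the 72 mm one. The other is about 90 mm. The bowl and strainer are about 131 mm and the small cone about 53 mm. Now the centres.

Run:
```python
from h import *
c=load('top0')
for n,u0,v0,px,py,z in [('bowl',102,239,128.5,131,.048),('basetop',249,232,133.5,131.5,.048),('pin',249,232,131,128,.148),('strainer',326,213,131.5,135,.015),('small',168,211,135.5,133,.004),('large',397,229,131,137.5,.004)]:
    p=at(c,u0+px/3.5-.36,v0+py/3.5-.36,z); print(n,p.round(4),'r',np.hypot(p[0],p[1]).round(3))
```

```text
bowl [0.41   0.3433 0.048 ] r 0.535
basetop [ 0.4314 -0.0089  0.048 ] r 0.431
pin [ 0.4297 -0.0094  0.148 ] r 0.43
strainer [ 0.4794 -0.1947  0.015 ] r 0.517
small [0.4808 0.1906 0.004 ] r 0.517
large [ 0.4414 -0.3712  0.004 ] r 0.577
```

Call:
{"method": "carry_out", "body": {
  "plan": [
    [[0,0,0],-8.4],
    [[0,0,0],-8.4],
    [[0,0,0],-8.3],
    [[0,0,0],0]
  ],
  "claw": 60,
  "squeeze": 40
}}

```text
time: 0.55
ee_pos: [0.286, 0.6111, 0.2308]
orientation: [-0.0, 1.0, -0.0, -0.0]
contact_force: [0.1, 1.0, 1.1]
finger_gap: 0.0599
finger_force: 0.0
```

Call:
{"method": "carry_out", "body": {
  "plan": [
    [[-18,-38,9],0],
    [[-18,-38,9],0],
    [[-18,-38,9],0],
    [[-18,-38,9],0],
    [[-18,-38,9],0],
    [[-17,-39,8],0],
    [[-17,-39,8],0],
    [[0,0,0],0],
    [[0,0,0],0]
  ]
}}

```text
time: 1.45
ee_pos: [0.4105, 0.3426, 0.1701]
orientation: [0.002, 1.0, 0.0, -0.0]
contact_force: [-0.2, 0.7, 0.5]
finger_gap: 0.0599
finger_force: 0.0
```

Run:
```python
from h import *
c=snap('wrist','w1'); s=readout.get_state(); print(s['ee_pos'],c['extrinsics'].round(4).tolist())
print(proj(c,[.41,.3433,.048],1),proj(c,[.41,.3433,.062],1))
```

```text
[0.41030504 0.34351715 0.17052552] [[0.0052, -0.9661, -0.258, 0.345], [1.0, 0.0051, 0.001, 0.3428], [0.0003, -0.258, 0.9661, 0.3124], [0.0, 0.0, 0.0, 1.0]]
(np.float64(324.0255349501218), np.float64(231.5269094665057)) (np.float64(324.0888828028184), np.float64(236.3271949859416))
```

View pics/w1.png

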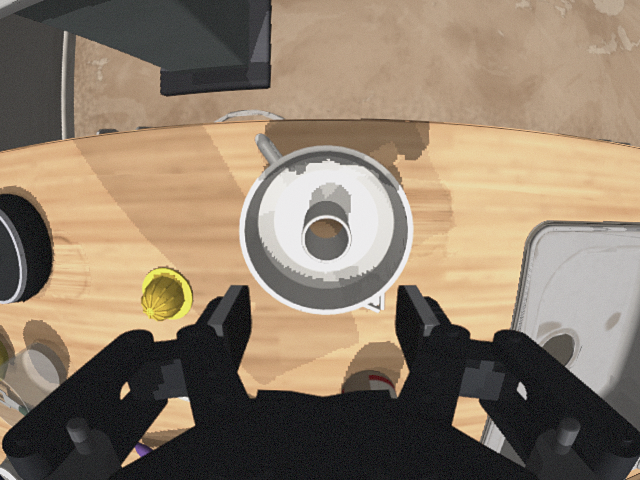

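Wrist view: bowl rim spans u 240–413 and v 146–314, column top at about (327,239). The bowl sits about 2 mm to the left (+y) of the top-camera estimate. I'll refine it with a projected-circle edge fit, also run on the top camera for all parts.

```bash
cat >> h.py <<'E'
def fit(c,circles,x0,y0,fish,w=.008):
    """circles: [(z,radius)]; maximise the radial edge strength along the projected circles; returns best x,y and score vs mean"""
    g=cv2.GaussianBlur(c['color'],(0,0),1.0).astype(np.float32)
    gx=cv2.Sobel(g,cv2.CV_32F,1,0); gy=cv2.Sobel(g,cv2.CV_32F,0,1); G=np.sqrt((gx**2+gy**2).sum(2)); G=np.minimum(G,np.percentile(G,97))
    th=np.linspace(0,2*np.pi,120,endpoint=False)
    def sc(p):
        s=0
        for z,r in circles:
            uv=np.array([proj(c,[p[0]+r*np.cos(t),p[1]+r*np.sin(t),z],fish) for t in th],np.float32)
            s+=cv2.remap(G,uv[None,:,0],uv[None,:,1],cv2.INTER_LINEAR).mean()
        return s
    best=(x0,y0)
    for step,n in ((.002,int(w/.002)),(.0005,4)):
        pts=[(best[0]+i*step,best[1]+j*step) for i in range(-n,n+1) for j in range(-n,n+1)]
        v=[sc(p) for p in pts]; best=pts[int(np.argmax(v))]
        if n>4 or step==.002: mean=np.mean(v)
    return np.round(best,4), round(float(max(v)/mean),2)
E
python3 - <<'E'
from h import *
c=load('w1')
print('wrist rim',fit(c,[(.048,.0655)],.411,.344,1),'col',fit(c,[(.062,.018)],.411,.344,1),'both',fit(c,[(.048,.0655),(.062,.018)],.411,.344,1))
print('wrist small',fit(c,[(.004,.027)],.481,.19,1))
t=load('top0')
for n,cs,x,y in [('bowl',[(.048,.0655)],.41,.343),('base',[(.048,.061)],.431,-.009),('spindle',[(.126,.012)],.430,-.009),('str',[(.015,.066)],.479,-.195),('small',[(.004,.027)],.481,.19),('large',[(.004,.036)],.441,-.371)]:
    print(n,fit(t,cs,x,y,0))
E
```

```text
wrist rim (array([0.4125, 0.3445]), 2.12) col (array([0.4085, 0.3445]), 1.82) both (array([0.4125, 0.345 ]), 1.87)
wrist small (array([0.482 , 0.1905]), 1.65)
bowl (array([0.4085, 0.3425]), 1.26)
base (array([ 0.4315, -0.008 ]), 1.4)
spindle (array([ 0.4335, -0.007 ]), 1.3)
str (array([ 0.481, -0.196]), 1.55)
small (array([0.487 , 0.1965]), 1.2)
large (array([ 0.441 , -0.3705]), 1.41)
```

Call:
{"method": "carry_out", "body": {
  "plan": [
    [[-2,1.5,20],0],
    [[0,0,45],0],
    [[0,0,45],0],
    [[0,0,25],0],
    [[0,0,0],0],
    [[0,0,0],0]
  ]
}}

```text
time: 2.1
ee_pos: [0.4122, 0.3461, 0.0359]
orientation: [-0.001, 1.0, 0.0, 0.0]
contact_force: [-0.4, -0.4, 0.1]
finger_gap: 0.0604
finger_force: 0.0
```

Call:
{"method": "carry_out", "body": {
  "plan": [
    [[0,0,0],0],
    [[0,0,0],0],
    [[0,0,0],0],
    [[0,0,0],0],
    [[0,0,0],0]
  ],
  "claw": 20,
  "squeeze": 50
}}

```text
time: 2.6
ee_pos: [0.414, 0.3461, 0.0382]
orientation: [-0.0, 1.0, 0.001, 0.002]
contact_force: [0.0, 0.4, 6.1]
finger_gap: 0.0342
finger_force: 49.7
```

Call:
{"method": "carry_out", "body": {
  "plan": [
    [[0,0,-30],0],
    [[0,0,-45],0],
    [[0,0,-45],0],
    [[0,0,-45],0],
    [[0,0,-30],0],
    [[-3,-30,0],0],
    [[-5,-40,0],0],
    [[-5,-40,0],0],
    [[-5,-40,0],0],
    [[0,-25,0],0],
    [[0,0,0],0],
    [[0,0,0],0]
  ]
}}

```text
time: 3.8
ee_pos: [0.4301, 0.1697, 0.2305]
orientation: [0.001, 1.0, 0.0, 0.0]
contact_force: [-1.2, -0.2, -1.4]
finger_gap: 0.0342
finger_force: 50.8
```

Run:
```python
from h import *
c=snap('wrist','w2'); s=readout.get_state(); p=s['ee_pos']; print(p,s['finger_gap'],s['contact_force'].round(1), s['orientation'].round(4))
print('base',fit(c,[(.048,.061)],.431,-.009,1),'should',fit(c,[(.126,.012)],.431,-.009,1),'pin',fit(c,[(.148,.0045)],.431,-.009,1))
zb=p[2]-.0365
print('bowl rim',fit(c,[(zb+.048,.0655)],p[0],p[1],1),'col',fit(c,[(zb+.062,.018)],p[0],p[1],1))
print(proj(c,[.431,-.009,.148],1),proj(c,[.431,-.009,.126],1),proj(c,[.431,-.009,.048],1))
```

```text
[0.43011709 0.17021165 0.23050214] 0.034136960375813936 [ 0.4  0.3 -2.5] [1.e-04 1.e+00 3.e-04 2.e-04]
base (array([ 0.4235, -0.0165]), 1.32) should (array([ 0.432 , -0.0055]), 1.72) pin (array([ 0.432, -0.007]), 1.53)
bowl rim (array([0.4311, 0.1647]), 1.83) col (array([0.4241, 0.1682]), 2.19)
(np.float64(80.89156995506531), np.float64(247.65833220425273)) (np.float64(96.19712230967374), np.float64(239.87001151297963)) (np.float64(139.07134237229425), np.float64(218.89769005739407))
```

View pics/w2.png

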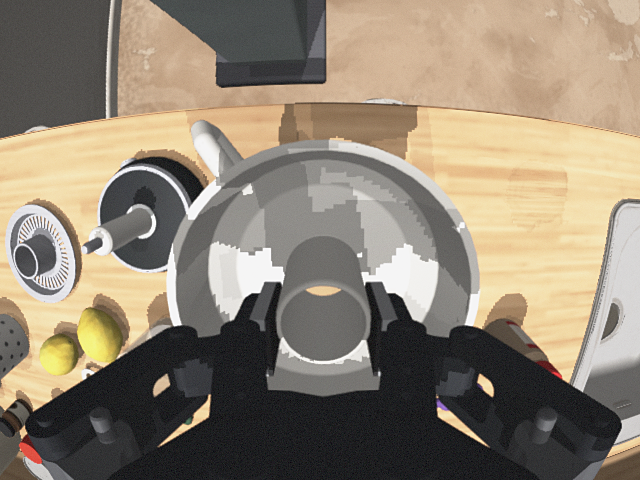

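The bowl is held with its column at u 277–371, v 263–362. Pin tip at (85,248), so the spindle axis is near (0.432, -0.007). Checking the column's offset in the grip.

Run:
```python
from h import *
c=load('w2'); p=np.array([.4301,.1702,.2305])
for dx in (-.004,0,.004):
  for h in (.034,.038):
    z=p[2]-h+.062; q=[p[0]+dx,p[1],z]
    U=np.array([proj(c,[q[0]+.018*np.cos(t),q[1]+.018*np.sin(t),z],1) for t in np.linspace(0,6.28,90)])
    z2=z-.014
    W=np.array([proj(c,[q[0]+.0655*np.cos(t),q[1]+.0655*np.sin(t),z2],1) for t in np.linspace(0,6.28,90)])
    print(dx,h,'col u',U[:,0].min().round(),U[:,0].max().round(),'v',U[:,1].min().round(),U[:,1].max().round(),'rim u',W[:,0].min().round(),W[:,0].max().round(),'v top',W[:,1].min().round())
print(c['extrinsics'][:3,3])
```

```text
-0.004 0.034 col u 273.0 377.0 v 277.0 368.0 rim u 161.0 488.0 v top 130.0
-0.004 0.038 col u 275.0 375.0 v 273.0 362.0 rim u 165.0 484.0 v top 131.0
0 0.034 col u 274.0 376.0 v 288.0 376.0 rim u 163.0 486.0 v top 142.0
0 0.038 col u 275.0 375.0 v 284.0 370.0 rim u 166.0 482.0 v top 142.0
0.004 0.034 col u 274.0 375.0 v 299.0 385.0 rim u 164.0 485.0 v top 154.0
0.004 0.038 col u 276.0 374.0 v 294.0 379.0 rim u 168.0 481.0 v top 153.0
[0.36451019 0.1695289  0.37272452]
```

Call:
{"method": "carry_out", "body": {
  "plan": [
    [[-0.5,-27,0],0],
    [[-0.5,-40,0],0],
    [[-0.5,-40,0],0],
    [[-0.5,-40,0],0],
    [[-0.5,-30,0],0],
    [[0,0,0],0],
    [[0,0,0],0],
    [[0,0,20],0],
    [[0,0,20],0],
    [[0,0,15],0],
    [[0,0,15],0],
    [[0,0,0],0]
  ]
}}

```text
time: 5.05
ee_pos: [0.4321, -0.0054, 0.1583]
orientation: [-0.002, 1.0, 0.0, -0.001]
contact_force: [0.1, -0.5, -2.6]
finger_gap: 0.0342
finger_force: 51.0
```

Run:
```python
from h import *
c=snap('wrist','w3'); s=readout.get_state(); p=s['ee_pos']; print(p,s['finger_gap'],s['contact_force'].round(1),s['moment'].round(2), s['joint_pos'].round(2))
d=snap('side','s3')['color'][150:330,240:440]
cv2.imwrite('pics/w3b.png',np.hstack([c['color'][200:440,180:480],cv2.resize(d,(267,240))]))
```

```text
[ 0.43244726 -0.0055678   0.15964438] 0.03430618511310226 [-0.   0.1 -1.6] [-0.01  0.02  0.01] [-0.25 -0.2   2.21  0.    1.13 -1.82]
```

View pics/w3b.png

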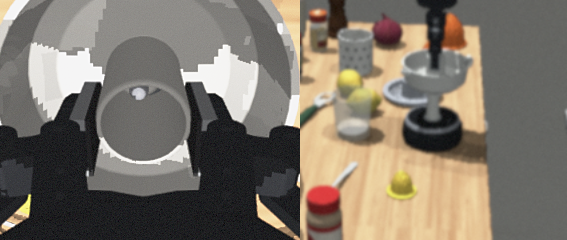

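The bowl hangs level and the pin tip shows in the bore at full-frame (318,293). The column's centre is at u 324.

Run:
```python
from h import *
c=load('w3'); print('tip',at(c,318.5,293,.148,1).round(4)); z=.1596-.0355
for h in (.034,.038): print('col top ctr',at(c,324,321,.159-h+.062,1).round(4))
```

```text
tip [ 0.4323 -0.0075  0.148 ]
col top ctr [ 0.4261 -0.0052  0.187 ]
col top ctr [ 0.4281 -0.0052  0.183 ]
```

Call:
{"method": "carry_out", "body": {
  "plan": [
    [[-1,-2,0],0],
    [[0,0,10],0],
    [[0,0,12],0],
    [[0,0,12],0],
    [[0,0,0],0]
  ]
}}

```text
time: 5.65
ee_pos: [0.432, -0.0087, 0.1235]
orientation: [0.0, 1.0, 0.001, -0.002]
contact_force: [-0.1, 0.3, -2.0]
finger_gap: 0.0341
finger_force: 51.0
```

Call:
{"method": "carry_out", "body": {
  "plan": [
    [[0,0,12],0],
    [[0,0,12],0],
    [[0,0,10],0],
    [[0,0,4],0],
    [[0,0,0],0]
  ]
}}

```text
time: 6.15
ee_pos: [0.4333, -0.0088, 0.0874]
orientation: [-0.0, 1.0, 0.0, -0.001]
contact_force: [0.6, 1.3, -2.8]
finger_gap: 0.0341
finger_force: 51.0
```

Call:
{"method": "carry_out", "body": {
  "plan": [
    [[0,0,1],0],
    [[0,0,1],0],
    [[0,0,0],0]
  ]
}}

```text
time: 6.45
ee_pos: [0.4342, -0.0092, 0.0867]
orientation: [-0.0, 1.0, -0.0, 0.0]
contact_force: [0.5, 1.9, -1.4]
finger_gap: 0.0344
finger_force: 51.1
```

Call:
{"method": "carry_out", "body": {
  "plan": [
    [[0,0,1],0],
    [[0,0,1],0],
    [[0,0,0.5],0],
    [[0,0,0],0]
  ]
}}

```text
time: 6.85
ee_pos: [0.4345, -0.0092, 0.0861]
orientation: [-0.0, 1.0, 0.0, -0.0]
contact_force: [-5.4, 2.1, 10.6]
finger_gap: 0.034
finger_force: 52.3
```

Call:
{"method": "carry_out", "body": {
  "plan": [
    [[0,0,0],0],
    [[0,0,0],0],
    [[0,0,0],0],
    [[0,0,0],0],
    [[0,0,-25],0],
    [[0,0,-45],0],
    [[0,0,-45],0],
    [[0,0,-30],0],
    [[0,-40,0],0],
    [[0,-40,0],0],
    [[0,-40,0],0],
    [[0,0,0],0]
  ],
  "claw": 60
}}

```text
time: 8.05
ee_pos: [0.4337, -0.1327, 0.229]
orientation: [0.002, 1.0, -0.001, 0.0]
contact_force: [-0.6, 0.9, -0.5]
finger_gap: 0.0602
finger_force: 0.0
```

Run:
```python
from h import *
c=snap('wrist','w4'); s=readout.get_state(); p=s['ee_pos']; print(p,s['contact_force'].round(1))
print('bowl rim',fit(c,[(.096,.0655)],.432,-.008,1),'col',fit(c,[(.110,.018)],.432,-.008,1),'pin',fit(c,[(.148,.0045)],.432,-.008,1))
print('strainer rim',fit(c,[(.015,.066)],.480,-.195,1),'hub',fit(c,[(.040,.023)],.480,-.195,1))
t=snap('side','s4')
cv2.imwrite('pics/w4b.png',np.hstack([c['color'][100:400,:],]))
```

```text
[ 0.43361953 -0.13086248  0.22864392] [-0.3  1.1  0.3]
bowl rim (array([ 0.433 , -0.0095]), 2.05) col (array([ 0.436 , -0.0085]), 1.63) pin (array([ 0.4295, -0.0145]), 1.99)
strainer rim (array([ 0.481, -0.195]), 2.58) hub (array([ 0.482 , -0.1925]), 1.42)
```

View pics/w4b.png

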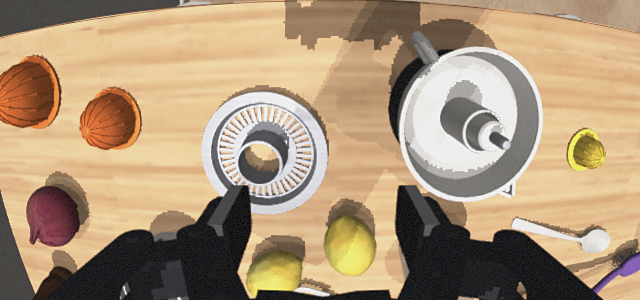

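The bowl sits down over the spindle, rim fit (0.433,-0.0095). The strainer is seen at (265,150 in the crop), which fits (0.481,-0.195) and agrees with the top camera. Grasping it.

Call:
{"method": "carry_out", "body": {
  "plan": [
    [[-16,-22,30],0],
    [[-16,-22,30],0],
    [[-15,-20,30],0],
    [[0,0,0],0],
    [[0,0,45],0],
    [[0,0,45],0],
    [[0,0,25],0],
    [[0,0,11],0],
    [[0,0,0],0]
  ]
}}

```text
time: 9.05
ee_pos: [0.4803, -0.1917, 0.0124]
orientation: [-0.001, 1.0, 0.001, -0.001]
contact_force: [-0.4, 0.5, 0.3]
finger_gap: 0.0598
finger_force: 0.0
```

Call:
{"method": "carry_out", "body": {
  "plan": [
    [[0,0,0],0],
    [[0,0,0],0],
    [[0,0,0],0],
    [[0,0,0],0],
    [[0,0,0],0]
  ],
  "claw": 30
}}

```text
time: 9.55
ee_pos: [0.4825, -0.1937, 0.0152]
orientation: [-0.0, 1.0, -0.001, 0.002]
contact_force: [-0.2, 2.9, 7.4]
finger_gap: 0.046
finger_force: 51.9
```

Call:
{"method": "carry_out", "body": {
  "plan": [
    [[0,0,-30],0],
    [[0,0,-45],0],
    [[0,0,-45],0],
    [[0,0,-45],0],
    [[0,0,-30],0],
    [[16,8,0],0],
    [[16,8,0],0],
    [[15,8,0],0],
    [[0,0,0],0],
    [[0,0,0],0]
  ]
}}

```text
time: 10.55
ee_pos: [0.434, -0.1693, 0.2081]
orientation: [-0.0, 1.0, -0.0, 0.001]
contact_force: [-0.3, -0.2, -1.6]
finger_gap: 0.0458
finger_force: 52.4
```

Run:
```python
from h import *
c=snap('wrist','w5'); s=readout.get_state(); p=s['ee_pos']; print(p,s['contact_force'].round(1))
print('bowl rim',fit(c,[(.096,.0655)],.432,-.008,1),'col',fit(c,[(.110,.018)],.434,-.008,1,.004),'shoulder',fit(c,[(.126,.012)],.432,-.008,1,.004))
z=p[2]-.0135
print('strainer rim',fit(c,[(z+.015,.066)],p[0],p[1],1),'hub',fit(c,[(z+.040,.023)],p[0],p[1],1))
cv2.imwrite('pics/w5b.png',c['color'][80:420])
```

```text
[ 0.43425843 -0.1694759   0.20815489] [-0.2 -0.4 -2.7]
bowl rim (array([ 0.433 , -0.0095]), 2.01) col (array([ 0.436 , -0.0085]), 1.33) shoulder (array([ 0.4325, -0.01  ]), 1.9)
strainer rim (array([ 0.4343, -0.1695]), 2.33) hub (array([ 0.4328, -0.1655]), 1.86)
```

View pics/w5b.png

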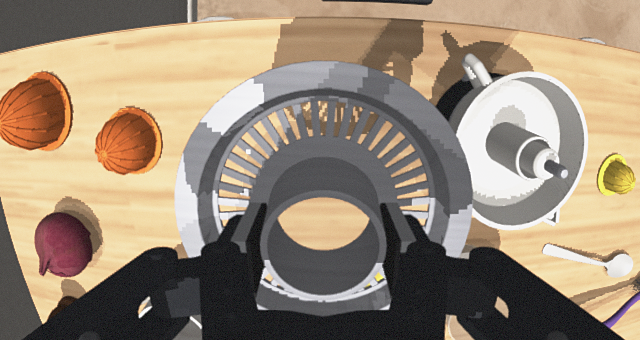

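The strainer hangs level, centred on the tool. The bowl sits at u 455–590. Carrying the strainer over and lowering it.

Call:
{"method": "carry_out", "body": {
  "plan": [
    [[0,30,0],0],
    [[0,40,0],0],
    [[0,40,0],0],
    [[0,30,0],0],
    [[0,20,0],0],
    [[0.5,0,0],0],
    [[0,0,20],0],
    [[0,0,25],0],
    [[0,0,20],0],
    [[0,0,8],0],
    [[0,0,0],0]
  ]
}}

```text
time: 11.7
ee_pos: [0.4328, -0.0097, 0.1337]
orientation: [0.0, 1.0, 0.0, -0.001]
contact_force: [0.1, 0.1, -1.2]
finger_gap: 0.0458
finger_force: 52.4
```

Call:
{"method": "carry_out", "body": {
  "plan": [
    [[0,0,5],0],
    [[0,0,5],0],
    [[0,0,5],0],
    [[0,0,5],0],
    [[0,0,5],0],
    [[0,0,0],0]
  ]
}}

```text
time: 12.3
ee_pos: [0.4327, -0.0089, 0.1089]
orientation: [-0.0, 1.0, 0.0, -0.001]
contact_force: [0.3, -0.1, -2.2]
finger_gap: 0.0457
finger_force: 52.4
```

Call:
{"method": "carry_out", "body": {
  "plan": [
    [[0,0,4],0],
    [[0,0,3],0],
    [[0,0,2],0],
    [[0,0,1],0],
    [[0,0,0],0]
  ]
}}

```text
time: 12.8
ee_pos: [0.4333, -0.0091, 0.0997]
orientation: [-0.0, 1.0, 0.0, -0.0]
contact_force: [0.1, -0.2, -2.0]
finger_gap: 0.0458
finger_force: 52.5
```

Call:
{"method": "carry_out", "body": {
  "plan": [
    [[0,0,1],0],
    [[0,0,1],0],
    [[0,0,1],0],
    [[0,0,0],0]
  ]
}}

```text
time: 13.2
ee_pos: [0.4339, -0.0093, 0.0989]
orientation: [-0.0, 1.0, -0.0, -0.0]
contact_force: [-4.9, 2.2, 9.7]
finger_gap: 0.0458
finger_force: 53.7
```

Call:
{"method": "carry_out", "body": {
  "plan": [
    [[0,0,0],0],
    [[0,0,0],0],
    [[0,0,0],0],
    [[0,0,0],0],
    [[0,0,-30],0],
    [[0,0,-45],0],
    [[0,0,-40],0],
    [[-10,40,0],0],
    [[-10,40,0],0],
    [[-10,40,0],0],
    [[-10,40,0],0],
    [[-8,40,0],0]
  ],
  "claw": 60
}}

```text
time: 14.4
ee_pos: [0.4815, 0.1926, 0.2117]
orientation: [-0.0, 1.0, -0.0, 0.0]
contact_force: [-0.1, -1.1, 0.6]
finger_gap: 0.0602
finger_force: 0.0
```

Call:
{"method": "carry_out", "body": {
  "plan": [
    [[0,0,35],0],
    [[0,0,30],0],
    [[0,0,0],0],
    [[0,0,0],0]
  ]
}}

```text
time: 14.8
ee_pos: [0.481, 0.1908, 0.1466]
orientation: [-0.0, 1.0, -0.0, -0.001]
contact_force: [1.6, 0.4, -0.5]
finger_gap: 0.0599
finger_force: 0.0
```

Run:
```python
from h import *
c=snap('wrist','w6'); s=readout.get_state(); p=s['ee_pos']; print(p,s['contact_force'].round(1))
print('small',fit(c,[(.004,.027)],.482,.190,1))
print('str rim',fit(c,[(.099,.066)],.433,-.009,1),'hub',fit(c,[(.124,.023)],.433,-.009,1))
t=snap('side','s6')['color'][170:300,250:420]
cv2.imwrite('pics/w6b.png',np.vstack([c['color'][80:380],np.pad(cv2.resize(t,None,fx=2.2,fy=2.2),((0,0),(0,640-374),(0,0)))]))
```

```text
[0.48203399 0.19084388 0.1480293 ] [0.8 0.4 1. ]
small (array([0.482, 0.191]), 2.09)
str rim (array([ 0.434 , -0.0095]), 3.4) hub (array([ 0.434 , -0.0085]), 1.87)
```

View pics/w6b.png

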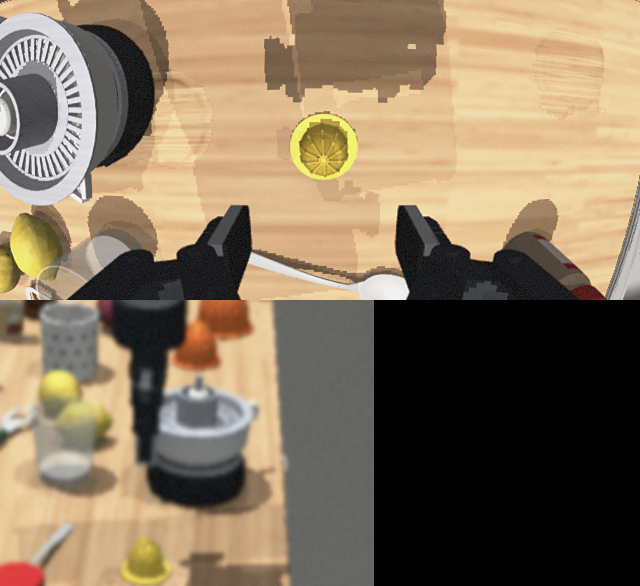

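The strainer is seated and level, its rim fit matching the home height. The small cone is at (324,226) full-frame, which is (0.482,0.191), right under the tool.

Call:
{"method": "carry_out", "body": {
  "plan": [
    [[0,0,30],0],
    [[0,0,45],0],
    [[0,0,40],0],
    [[0,0,20],0],
    [[0,0,8],0],
    [[0,0,0],0],
    [[0,0,0],0]
  ]
}}

```text
time: 15.6
ee_pos: [0.4833, 0.1911, 0.006]
orientation: [-0.0, 1.0, 0.0, 0.002]
contact_force: [-0.2, 0.6, 0.8]
finger_gap: 0.0597
finger_force: 0.0
```

Call:
{"method": "carry_out", "body": {
  "plan": [
    [[0,0,0],0],
    [[0,0,0],0],
    [[0,0,0],0],
    [[0,0,0],0],
    [[0,0,0],0]
  ],
  "claw": 20,
  "squeeze": 30
}}

```text
time: 16.1
ee_pos: [0.4828, 0.1911, 0.006]
orientation: [-0.0, 1.0, 0.0, 0.002]
contact_force: [-1.2, -0.8, 5.5]
finger_gap: 0.0356
finger_force: 29.5
```

Call:
{"method": "carry_out", "body": {
  "plan": [
    [[0,0,-30],0],
    [[0,0,-45],0],
    [[0,0,-45],0],
    [[0,0,-45],0],
    [[0,0,-40],0],
    [[16,-34,0],0],
    [[16,-34,0],0],
    [[17,-33,0],0],
    [[0,0,0],0],
    [[0,0,0],0],
    [[0,0,0],0]
  ]
}}

```text
time: 17.2
ee_pos: [0.4327, 0.0904, 0.2094]
orientation: [-0.0, 1.0, 0.0, 0.001]
contact_force: [0.2, 0.1, -0.8]
finger_gap: 0.0356
finger_force: 30.3
```

Run:
```python
from h import *
c=snap('wrist','w7'); s=readout.get_state(); p=s['ee_pos']; print(p,s['contact_force'].round(1),s['finger_gap'])
print('str rim',fit(c,[(.099,.066)],.433,-.009,1),'hub',fit(c,[(.124,.023)],.433,-.009,1),'shoulder',fit(c,[(.126,.012)],.433,-.009,1,.004),'pin',fit(c,[(.148,.0045)],.433,-.009,1,.004))
z=p[2]-.005
print('cone',fit(c,[(z+.002,.027)],p[0],p[1],1,.006), 'pred tip', proj(c,[.433,-.009,.148],1), proj(c,[p[0],p[1],z+.042],1))
cv2.imwrite('pics/w7b.png',cv2.resize(c['color'][140:400,0:400],None,fx=2,fy=2))
```

```text
[0.43271759 0.09054058 0.20922789] [-0.2 -0.3 -1.5] 0.03575487798895713
str rim (array([ 0.4335, -0.0095]), 2.76) hub (array([ 0.4375, -0.009 ]), 1.44) shoulder (array([ 0.4325, -0.0065]), 1.93) pin (array([ 0.431, -0.005]), 1.32)
cone (array([0.4317, 0.09  ]), 2.48) pred tip (np.float64(161.49993811276812), np.float64(256.6910965932045)) (np.float64(324.08661488350737), np.float64(348.6572804360926))
```

View pics/w7b.png

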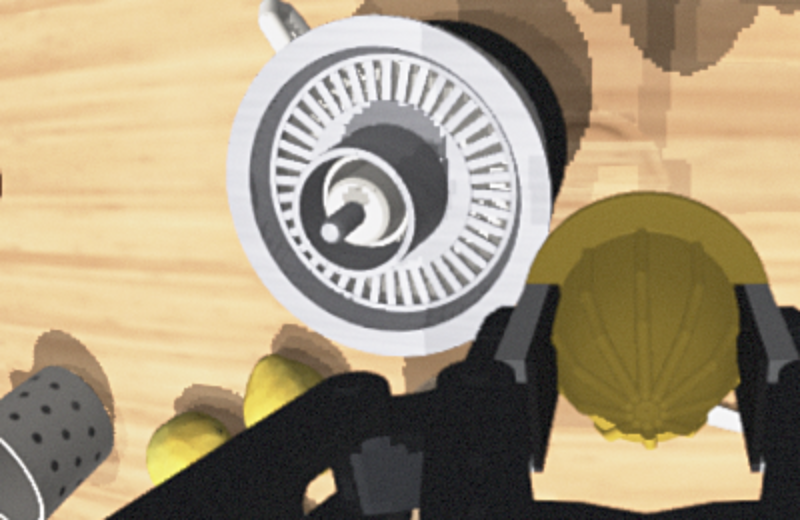

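Pin tip at full-frame (165,255), giving (0.4325,-0.0072). The cone is held upright, centred on the tool at about (0.432,0.090).

Call:
{"method": "carry_out", "body": {
  "plan": [
    [[0,-25,0],0],
    [[0,-30,0],0],
    [[0,-25,0],0],
    [[-0.5,-17.4,0],0],
    [[0,0,0],0],
    [[0,0,20],0],
    [[0,0,20],0],
    [[0,0,10],0],
    [[0,0,0],0],
    [[0,0,0],0]
  ]
}}

```text
time: 18.25
ee_pos: [0.4332, -0.007, 0.1593]
orientation: [-0.001, 1.0, 0.0, 0.0]
contact_force: [0.5, -0.2, -0.4]
finger_gap: 0.0353
finger_force: 30.3
```

Run:
```python
from h import *
c=snap('side','s8'); s=readout.get_state(); print(s['ee_pos'],s['contact_force'].round(1))
w=snap('wrist','w8')
cv2.imwrite('pics/s8b.png',np.hstack([cv2.resize(c['color'][190:270,300:380],None,fx=5,fy=5,interpolation=cv2.INTER_CUBIC),w['color'][80:480,160:500]]))
```

```text
[ 0.43355274 -0.00721311  0.15979162] [-0.  -0.1 -1. ]
```

View pics/s8b.png

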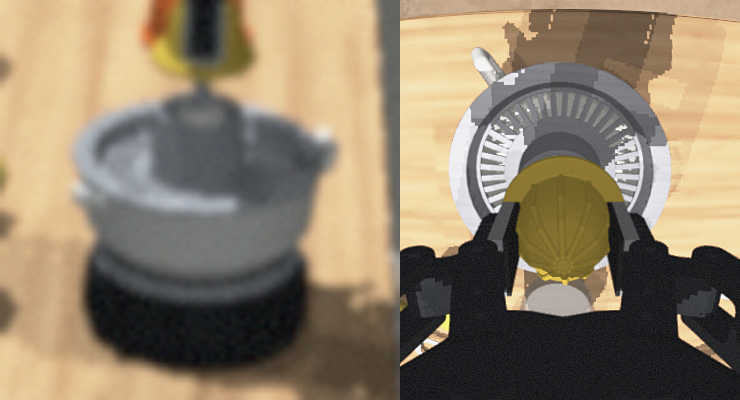

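The cone is just above the pin and lined up in both views. Lowering.

Call:
{"method": "carry_out", "body": {
  "plan": [
    [[0.5,0,4],0],
    [[0,0,4],0],
    [[0,0,4],0],
    [[0,0,0],0]
  ]
}}

```text
time: 18.75
ee_pos: [0.4317, -0.0074, 0.146]
orientation: [-0.0, 1.0, 0.0, -0.001]
contact_force: [-0.3, -0.6, -0.2]
finger_gap: 0.0356
finger_force: 30.3
```

Call:
{"method": "carry_out", "body": {
  "plan": [
    [[0,0,4],0],
    [[0,0,4],0],
    [[0,0,2],0],
    [[0,0,0],0]
  ]
}}

```text
time: 19.15
ee_pos: [0.432, -0.0074, 0.1363]
orientation: [-0.0, 1.0, 0.0, -0.0]
contact_force: [0.6, 0.2, -0.9]
finger_gap: 0.0353
finger_force: 30.3
```

Entered freely (cone bottom about 0.131). Last few millimetres.

Call:
{"method": "carry_out", "body": {
  "plan": [
    [[0,0,2],0],
    [[0,0,1.5],0],
    [[0,0,1],0],
    [[0,0,0],0]
  ]
}}

```text
time: 19.55
ee_pos: [0.4323, -0.0075, 0.1322]
orientation: [-0.0, 1.0, -0.0, -0.0]
contact_force: [0.7, 0.2, -0.9]
finger_gap: 0.0354
finger_force: 30.3
```

Call:
{"method": "carry_out", "body": {
  "plan": [
    [[0,0,1],0],
    [[0,0,1],0],
    [[0,0,0],0]
  ]
}}

```text
time: 19.85
ee_pos: [0.4326, -0.0076, 0.1315]
orientation: [-0.0, 1.0, -0.0, -0.0]
contact_force: [-3.3, 0.7, 6.6]
finger_gap: 0.0358
finger_force: 31.0
```

Call:
{"method": "carry_out", "body": {
  "plan": [
    [[0,0,0],0],
    [[0,0,0],0],
    [[0,0,0],0],
    [[0,0,-20],0],
    [[0,0,-40],0],
    [[0,0,-40],0],
    [[0,-40,0],0],
    [[0,-45,0],0],
    [[0,-45,0],0],
    [[0,-45,0],0],
    [[0,-45,0],0],
    [[-2,-45,0],0]
  ],
  "claw": 60
}}

```text
time: 21.05
ee_pos: [0.4339, -0.2744, 0.2301]
orientation: [0.0, 1.0, 0.0, 0.0]
contact_force: [0.8, 0.4, 0.1]
finger_gap: 0.0605
finger_force: 0.0
```

Call:
{"method": "carry_out", "body": {
  "plan": [
    [[-3,-45,0],0],
    [[-3,-40,0],0],
    [[0,-13,30],0],
    [[0,0,40],0],
    [[0,0,0],0],
    [[0,0,0],0]
  ],
  "claw": 80
}}

```text
time: 21.65
ee_pos: [0.44, -0.3699, 0.1596]
orientation: [-0.0, 1.0, 0.001, -0.001]
contact_force: [-0.3, 0.5, 0.4]
finger_gap: 0.08
finger_force: 0.0
```

Run:
```python
from h import *
c=snap('wrist','w9'); s=readout.get_state(); p=s['ee_pos']; print(p,s['contact_force'].round(1),s['finger_gap'])
print('large',fit(c,[(.004,.036)],.441,-.371,1))
t=snap('side','s9')['color'][190:270,300:380]
cv2.imwrite('pics/w9b.png',np.hstack([c['color'][40:440,160:500],cv2.resize(t,None,fx=5,fy=5,interpolation=cv2.INTER_CUBIC)]))
```

```text
[ 0.4409152  -0.37071067  0.16156175] [ 0.6 -1.3 -0.5] 0.07979540680979721
large (array([ 0.441, -0.371]), 2.31)
```

View pics/w9b.png

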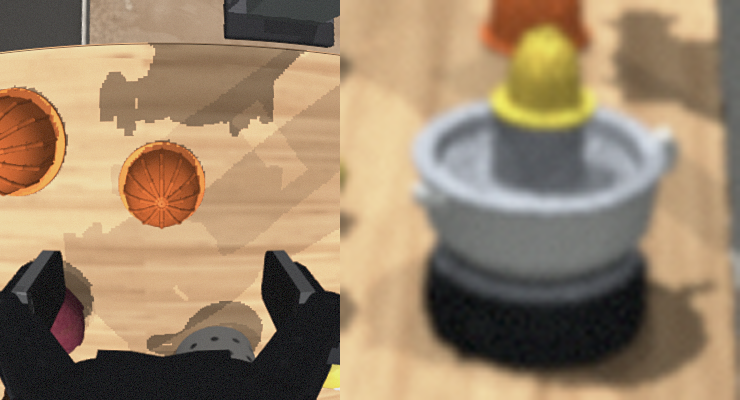

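The small cone is seated upright. The smaller orange cone is alone under the tool at (0.441,-0.371), and its 36 mm flange radius fits.

Call:
{"method": "carry_out", "body": {
  "plan": [
    [[0,0,30],0],
    [[0,0,45],0],
    [[0,0,45],0],
    [[0,0,26],0],
    [[0,0,9],0],
    [[0,0,0],0],
    [[0,0,0],0]
  ]
}}

```text
time: 22.45
ee_pos: [0.442, -0.3721, 0.0081]
orientation: [-0.0, 1.0, -0.002, 0.002]
contact_force: [0.2, -0.4, 0.0]
finger_gap: 0.0799
finger_force: 0.0
```

Call:
{"method": "carry_out", "body": {
  "plan": [
    [[0,0,0],0],
    [[0,0,0],0],
    [[0,0,0],0],
    [[0,0,0],0],
    [[0,0,0],0]
  ],
  "claw": 40,
  "squeeze": 30
}}

```text
time: 22.95
ee_pos: [0.4417, -0.3721, 0.008]
orientation: [-0.0, 1.0, -0.002, 0.001]
contact_force: [-0.3, 0.5, 5.9]
finger_gap: 0.0555
finger_force: 31.5
```

Call:
{"method": "carry_out", "body": {
  "plan": [
    [[0,0,-30],0],
    [[0,0,-45],0],
    [[0,0,-45],0],
    [[0,0,-45],0],
    [[0,0,-45],0],
    [[2,40,0],0],
    [[2,45,0],0],
    [[2,45,0],0],
    [[2,45,0],0],
    [[1,45,0],0],
    [[0,20,0],0],
    [[0,0,0],0]
  ]
}}

```text
time: 24.15
ee_pos: [0.4309, -0.1281, 0.2155]
orientation: [-0.002, 1.0, 0.0, 0.0]
contact_force: [1.0, -0.1, -0.7]
finger_gap: 0.0553
finger_force: 33.1
```

Call:
{"method": "carry_out", "body": {
  "plan": [
    [[0,0,0],0],
    [[0,0,0],0]
  ]
}}

```text
time: 24.35
ee_pos: [0.4315, -0.1315, 0.2156]
orientation: [0.0, 1.0, -0.0, 0.0]
contact_force: [1.1, 0.7, -1.2]
finger_gap: 0.0555
finger_force: 33.1
```

Run:
```python
from h import *
c=snap('wrist','w10'); s=readout.get_state(); p=s['ee_pos']; print(p,s['contact_force'].round(1),s['finger_gap'])
print('str rim',fit(c,[(.099,.066)],.433,-.009,1),'small flange',fit(c,[(.130,.027)],.433,-.008,1))
z=p[2]-.0065
print('cone',fit(c,[(z+.003,.036)],p[0],p[1],1,.006), 'pred small tip', proj(c,[.4325,-.0075,.168],1), 'large tip',proj(c,[p[0],p[1],z+.060],1))
cv2.imwrite('pics/w10b.png',cv2.resize(c['color'][120:420,200:600],None,fx=2,fy=2))
```

```text
[ 0.43143182 -0.13161442  0.21548236] [-0.2 -0.4 -1. ] 0.05524359784286918
str rim (array([ 0.434 , -0.0095]), 2.6) small flange (array([ 0.432, -0.008]), 1.91)
cone (array([ 0.4314, -0.1316]), 2.77) pred small tip (np.float64(528.7278063671775), np.float64(263.88077322821607)) large tip (np.float64(322.9190027998228), np.float64(377.89608604387536))
```

View pics/w10b.png

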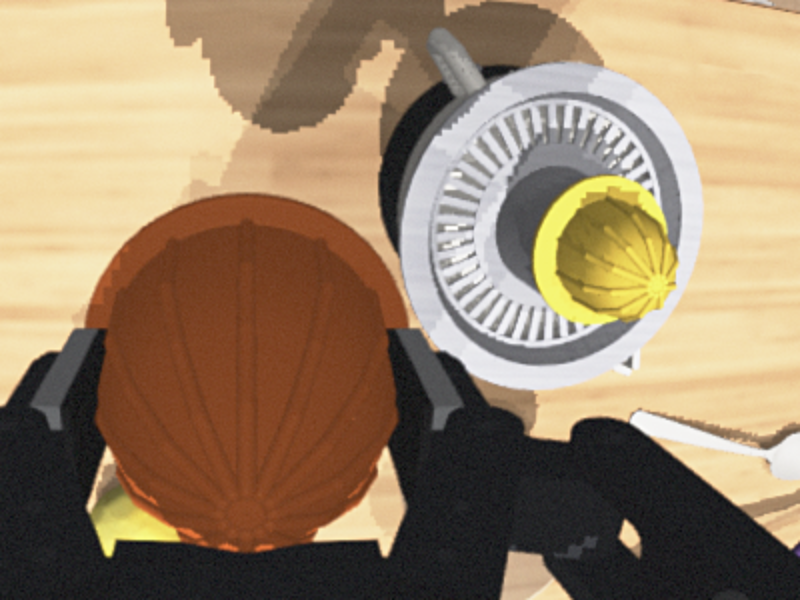

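The large cone is held upright. The small cone's tip is at full-frame (529,262), giving (0.432,-0.008). Moving over and lowering.

Call:
{"method": "carry_out", "body": {
  "plan": [
    [[0,25,0],0],
    [[0,40,0],0],
    [[0,35,0],0],
    [[0,24,0],0],
    [[0,0,0],0],
    [[0,0,0],0],
    [[0,0,20],0],
    [[0,0,12],0],
    [[0,0,10],0],
    [[0,0,0],0]
  ]
}}

```text
time: 25.4
ee_pos: [0.4302, -0.007, 0.1714]
orientation: [0.001, 1.0, 0.0, -0.002]
contact_force: [0.1, -0.7, -1.5]
finger_gap: 0.0553
finger_force: 33.1
```

Call:
{"method": "carry_out", "body": {
  "plan": [
    [[0,0,6],0],
    [[0,0,6],0],
    [[0,0,6],0],
    [[0,0,6],0],
    [[0,0,4],0],
    [[0,0,3],0],
    [[0,0,0],0]
  ]
}}

```text
time: 26.1
ee_pos: [0.431, -0.0064, 0.1418]
orientation: [-0.0, 1.0, 0.0, -0.0]
contact_force: [0.7, -0.1, -1.3]
finger_gap: 0.0557
finger_force: 33.1
```

Call:
{"method": "carry_out", "body": {
  "plan": [
    [[0,0,2],0],
    [[0,0,1.5],0],
    [[0,0,1],0],
    [[0,0,0],0]
  ]
}}

```text
time: 26.5
ee_pos: [0.4314, -0.0065, 0.138]
orientation: [-0.0, 1.0, -0.0, 0.0]
contact_force: [-0.4, -0.2, -0.5]
finger_gap: 0.0553
finger_force: 33.2
```

Call:
{"method": "carry_out", "body": {
  "plan": [
    [[0,0,1],0],
    [[0,0,1],0],
    [[0,0,0.5],0],
    [[0,0,0],0]
  ]
}}

```text
time: 26.9
ee_pos: [0.4318, -0.0066, 0.1371]
orientation: [-0.0, 1.0, -0.0, 0.0]
contact_force: [-4.2, 0.7, 7.3]
finger_gap: 0.0554
finger_force: 34.3
```

Call:
{"method": "carry_out", "body": {
  "plan": [
    [[0,0,0],0],
    [[0,0,0],0],
    [[0,0,0],0],
    [[0,0,0],0],
    [[0,0,-20],0],
    [[0,0,-40],0],
    [[0,0,-40],0],
    [[0,40,0],0],
    [[0,40,0],0],
    [[0,40,0],0],
    [[0,0,0],0],
    [[0,0,0],0]
  ],
  "claw": 80
}}

```text
time: 28.1
ee_pos: [0.431, 0.1141, 0.235]
orientation: [-0.001, 1.0, -0.0, -0.0]
contact_force: [-0.1, -0.3, -0.2]
finger_gap: 0.0798
finger_force: 0.0
```

Run:
```python
from h import *
c=snap('wrist','w11'); s=readout.get_state(); print(s['ee_pos'],s['contact_force'].round(1))
print('str rim',fit(c,[(.099,.066)],.433,-.009,1),'large flange',fit(c,[(.134,.036)],.432,-.008,1))
t=snap('side','s11')['color']
cv2.imwrite('pics/w11b.png',np.hstack([cv2.resize(t[170:270,290:390],None,fx=4,fy=4,interpolation=cv2.INTER_CUBIC),c['color'][60:460,0:340]]))
```

```text
[0.43112564 0.11339148 0.23503165] [-0.5  0.6 -0.2]
str rim (array([ 0.434 , -0.0095]), 2.12) large flange (array([ 0.432, -0.006]), 1.69)
```

View pics/w11b.png

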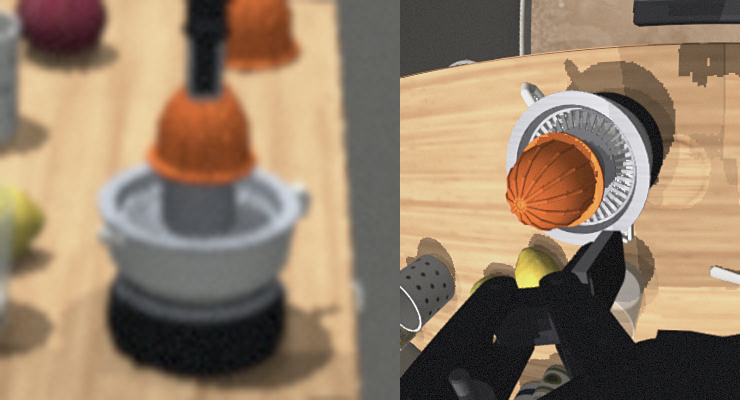

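All four parts are stacked, level and centred, the arm is clear, and the glass and mug are standing. Handing in.

```bash
python3 -c "
from plant import job
print(job.close_job())"
```

```text
the job is handed in; nothing more can be done
None
```

The juicer is back together on its motor base (bowl, strainer, small cone, then the smaller orange cone). The last views show it level and centred with the arm clear, and the job is handed in, but no verdict came back.

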